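# Clear the archive's packing mat and turn the drying jar right way up

## Task

First clear the dark packing mat: put its two pieces of packing debris (the wood offcut and the L-shaped white foam corner) into the grey open-topped waste bin. Then take the square jar that was left standing on its lid beside the mat, lay it gently on its side on the cleared mat, let go of it, and take it again another way to stand it right way up (lid on top) wholly on the mat. Never let the jar drop, get knocked or topple over, and leave the other things on the bench where they are.

Things in the scene. Friction and masses are not known exactly. Their poses are not given: they have to be found in the camera images.
- mat: dark rubber mat fixed to the bench, 260 (its x) x 320 (its y) x 3 mm thick; origin at the centre of its underside, on the bench; its top is 3 mm above the bench. The debris lies on it and the jar must end on it
- bin: grey open-topped plastic waste bin fixed on the bench, left or right of the mat: outside 260 (its x) x 200 (its y) x 120 mm high, walls and floor 4 mm; origin at the centre of its underside
- jar: the closed jar to turn over: square white body 50 x 50 x 68 mm, round black lid 45 mm across, 22 mm high; 90 mm in all, about 0.25 kg. Starts upside down on its lid on the bench, on the side of the mat away from the bin. Origin: centre of the lid's outer face; z runs from lid to base (up at the start), x and y square to the body's flat sides, which span z = 22 to 90 mm
- jar_lid (a point): centre of the outer face of that jar's lid
- jar_base (a point): centre of that jar's base (outer face), 90 mm from jar_lid
- batten: debris: pale wood offcut 140 (its x) x 36 (its y) x 30 mm high, lying on the mat; origin at the centre of its underside
- batten_mid (a point): middle of the wood offcut, 15 mm above its origin
- corner: debris: white foam corner block, L-shaped seen from above, 45 mm high, lying on the mat. Origin at the underside, at the centre of the L's 90 x 90 mm square outline. One leg runs along its x, 30 mm wide, at x = -45..45, y = -45..-15 mm; the other along its y, 30 mm wide, at x = -45..-15, y = -15..45 mm
- corner_mid (a point): centre of mass of the foam corner, at (-12, -12, 22.5) mm from its origin, on the inner bend of the L
- spare_jar: leave alone: a second jar of the same make and size, already right way up (lid on top), beyond the mat; origin at the centre of its base
- tape: leave alone: roll of brown tape lying flat, 100 mm across, 45 mm high; origin at the centre of its underside
- stapler: leave alone: black stapler 140 x 40 x 54 mm between robot and mat; origin at the centre of its underside, long along its y
- punch: leave alone: dark hole punch 110 x 60 x 50 mm between robot and mat; origin at the centre of its underside, long along its y
- bookend: leave alone: white steel L-shaped shelf divider, foot 75 x 130 mm, upright plate 130 mm high, beyond the mat; origin at the centre of its foot's underside
- weight: leave alone: steel paperweight, 60 mm across, 60 mm high, beyond the mat; origin at the centre of its underside

How it is judged:
On the way, in this order (a step that is already met when the one before it is completed fails the run):
1. both pieces of debris are in the bin (x of batten_mid in the frame of bin between -0.126 and 0.126 m and y of batten_mid in the frame of bin between -0.096 and 0.096 m and z of batten_mid in the frame of bin between 0 and 0.115 m and x of corner_mid in the frame of bin between -0.126 and 0.126 m and y of corner_mid in the frame of bin between -0.096 and 0.096 m and z of corner_mid in the frame of bin between 0 and 0.115 m), for 0.2 s.
2. the jar lies on its side on the mat, at rest and let go of (angle between jar's own z axis and vertical between 1.4 and 1.74 rad and height (world z) of each of jar_base, jar_lid below 0.05 m and x of jar in the frame of mat between -0.18 and 0.18 m and y of jar in the frame of mat between -0.21 and 0.21 m and x of jar_base in the frame of mat between -0.18 and 0.18 m and y of jar_base in the frame of mat between -0.21 and 0.21 m and contact force between the fingers and jar below 0.1 N and linear speed of jar below 0.03 m/s), for 0.2 s.
At the end, for the whole second after the job is handed in: Both debris middles are inside the bin, less than 115 mm above its underside; the jar stands lid up (tilt under 6 degrees), at rest and let go of, its base centre within 108 mm (mat x) and 138 mm (mat y) of the mat's centre (all of step 1 and x of jar_base in the frame of mat between -0.108 and 0.108 m and y of jar_base in the frame of mat between -0.138 and 0.138 m and height (world z) of jar_base below 0.012 m and height (world z) of jar_lid above 0.086 m and horizontal distance between jar_lid and jar_base below 0.01 m and contact force between the fingers and jar below 0.1 N and linear speed of jar below 0.02 m/s); the robot touches nothing.
It fails at once if the jar topples, is flung or is knocked over (out of the fingers, it turns faster than 7 rad/s) (angular speed of jar above 7 rad/s and contact force between the fingers and jar below 0.1 N).
It fails at once if the jar is dropped on the mat (out of the fingers, it hits with over 80 N) (contact force between jar and mat above 80 N and contact force between the fingers and jar below 0.1 N).
It fails at once if one of the other things on the bench is shifted by more than 30 mm (distance of any of spare_jar, tape, stapler, punch, bookend, weight from where it was at the start of the episode above 0.03 m).
It also fails if it takes over 72 s, if anything falls off the work surface, if the arm or the gripper's body presses on something with over 40 N, if the wrist force passes 120 N, or if a joint passes its speed limit or range.

## Robot

A 6-joint arm with a two-finger parallel gripper is mounted at the origin on the work surface. World frame = base frame: x ahead of the robot, y to its left, z up, the work surface at z = 0. Lengths are in m, angles in rad, forces in N, time in s.
With the tool pointing down it reaches from about 0.325 to 0.9 m from the base axis. Payload 6.1 kg.
Tool frame: the origin (TCP) lies between the finger pads; the fingertips stand 11 mm ahead of it and the grasp point (between the pads) lies 8 mm behind it; z points along the fingers, y is the line along which they close (so a half turn about z gives the same grasp; the last joint's range is limited). The gripper opens to 85 mm and grips with 20 to 120 N. Pads are 22 mm wide; open, the fingers measure 114 mm over their backs; the gripper's body (76 mm by 85 mm) begins 54 mm behind the grasp point. The pads swing forward as they close: fully open they stand 13 mm farther back than shut.
Start: joints at [-1.404, 0.22, 1.526, -0, 1.395, -0.126], TCP at [0.18, -0.598, 0.242] pointing down, gripper open.
Joint ranges: [-2.98, 2.98], [-0.91, 2.08], [0.09, 2.57], [-1.24, 4.39], [0.2, 2.65], [-2.68, 2.68]. Speed limits (rad/s): [2.57, 2.57, 3.01, 3.14, 3.14, 3.14].

## Interface

Orientations are given as a 3x3 rotation matrix whose columns are the frame's x, y, z axes.
In Python, from rig import monitor, cams, ticket gives the robot as it stands.
- The arm moves only by the tool drive_tool, never from a script. Its argument "commands" is a list that holds one entry, the list of rows, each a list of 5 numbers: the finger opening in m, from 0 to 0.0854, then the shift along the tool's x, y, z in m, then the turn about the tool's z in degrees. In form: [[[jaw, dx, dy, dz, roll], ...]]. A call has 1 to 5 rows; each row is the pose to reach, as a shift and turn from the pose commanded when the call began, along the tool's axes at that moment; what a row does not reach only later rows make up. A row lasts 1/8 s, in which the tool goes at most 62.5 mm and 10.7 degrees, less where a joint would pass 70% of its speed; a pose out of reach is approached as far as the arm can. A call with a gripper value outside its range is refused whole. The fingers move at their own pace and stop on an object; "newtons" is the grip in N (left out, the last holds). Time passes only in rows, so rows that repeat a pose let the fingers close. It gives the time, the measured TCP pose, the force, the opening and the grip force at its end, in the units of the state.
- monitor.sense(): the state, without advancing time (a new reading comes with each control period).
- cams.get_image(name): name is "scene" or "top"; returns the picture (400x640x3 uint8, red, green, blue); there is no depth.
- cams.get_calibration(name): a dict with "camera_matrix" (3x3 intrinsics, pixels), "position" and "rotation" of the camera in the world. Camera axes: x right, y down, z forward; pixel columns grow to the right and rows downward; lengths in m; the calibration is good to about 2 mm. A picture is of the moment at which its call begins. get_calibration takes no time and is no camera call.
- ticket.close_job(): hands the job in; it is judged then, once.
The state is a dict: "clock": time; "joints": joint angles; "joint_vel": joint speeds; "joint_efforts": joint torques, N m; "eef_pos": TCP position; "tool_rot": TCP orientation; "force": force on the tool from outside, world axes, zero at the start; "wrist_torque": the same for the moment, N m; "finger_gap": finger opening in m; "grasp_force": force on a finger pad.
Only numpy, scipy, OpenCV 4.12 (cv2) and the standard library are available. Lean on these libraries where they do the work, as an engineer would, in place of code of your own. Each camera call takes 0.05 s, during which the arm holds its last target. There are 200 camera calls.

## Working session

There is one attempt and no reset: what is moved stays moved. The work goes in short steps, Python scripts to look and compute and a tool call to move; the robot and the scene stay as the last step left them, time stands still between calls to the robot, and variables do not carry over. Pictures are saved under pics/ and viewed, at most 10 in all, crops included, and the job is handed in when it is done.

Besides the shell and the picture viewer there is one more tool, called as name([rows], argument=value, ...), one row to a line, values as JSON. drive_tool: Moves the arm, as the interface text tells. Its arguments: {"type":"object","properties":{"commands":{"type":"array"},"newtons":{"type":"number"}},"required":["commands"]}

```bash
ls; mkdir -p pics; python3 - <<'E'
from rig import monitor,cams
import cv2
for n in("scene","top"):
    cv2.imwrite(f"pics/{n}0.png",cams.get_image(n)[:,:,::-1]); c=cams.get_calibration(n); print(n,c)
s=monitor.sense(); print(s)
E
```

```text
pics
scene {'camera_matrix': array([[420.73892266,   0.        , 318.81145857],
       [  0.        , 420.73892266, 200.57170757],
       [  0.        ,   0.        ,   1.        ]]), 'position': array([1.32546793, 0.15223667, 0.89362557]), 'rotation': array([[-0.18010722,  0.72731396, -0.66225055],
       [ 0.98363437,  0.12976122, -0.12500179],
       [-0.00498111, -0.67392613, -0.73878195]])}
top {'camera_matrix': array([[405.18475714,   0.        , 316.53971873],
       [  0.        , 405.18475714, 195.91991565],
       [  0.        ,   0.        ,   1.        ]]), 'position': array([0.48411544, 0.01614743, 1.00350862]), 'rotation': array([[ 0.01495814, -0.99507976,  0.09794139],
       [-0.99967867, -0.01688789, -0.01890381],
       [ 0.02046483, -0.09762716, -0.99501263]])}
{'clock': 0.1, 'joints': array([-1.40409046e+00,  2.21163861e-01,  1.52750243e+00, -1.83768004e-05,
        1.39472124e+00, -1.26097928e-01]), 'joint_vel': array([ 0.00128818, -0.00216046, -0.00157203,  0.00159531, -0.0017938 ,
        0.0006492 ]), 'joint_efforts': array([ 1.93455242e-03, -4.98243463e+01, -3.90548229e+01, -1.24543526e-04,
        5.59738517e-03,  9.88091614e-06]), 'eef_pos': array([ 0.18030097, -0.59786891,  0.24129532]), 'tool_rot': array([[ 9.57437457e-01,  2.88640634e-01, -3.15673378e-04],
       [ 2.88640732e-01, -9.57435849e-01,  1.76698592e-03],
       [ 2.07786929e-04, -1.78289470e-03, -9.99998389e-01]]), 'force': array([ 0.70958117,  0.70549362, -0.4121731 ]), 'wrist_torque': array([ 0.01482167, -0.00967125, -0.00664887]), 'grasp_force': 0.0, 'finger_gap': 0.08543289125380926}
```

View pics/scene0.png

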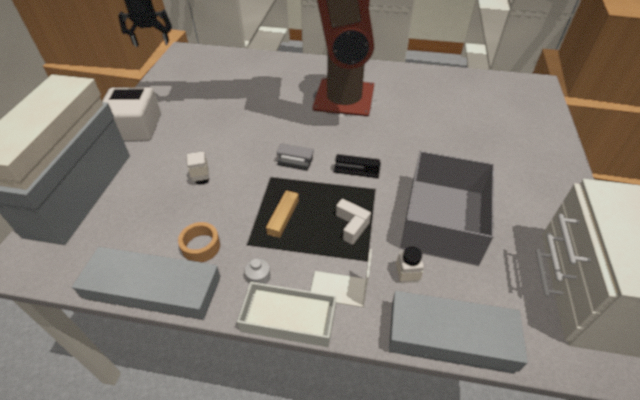

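View pics/top0.png

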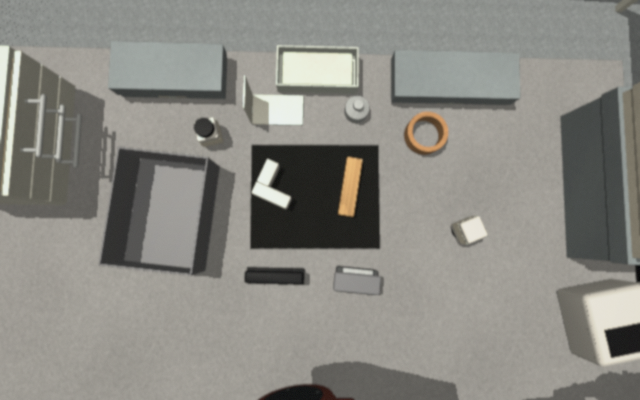

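The scene view shows the mat at about (315,217), the batten at (283,213), the corner at (354,220), the inverted jar at (199,167) and the bin at (448,205). In the top view the mat spans (251–379, 145–248), with the batten at (350,187), the corner at (272,184), the jar at (470,230) and the bin at (160,210).

```bash
cat > h.py <<'E'
import numpy as np,cv2
from rig import monitor,cams
def ray(n,uv,z):
    c=cams.get_calibration(n);uv=np.atleast_2d(np.asarray(uv,float))
    d=np.c_[uv,np.ones(len(uv))]@np.linalg.inv(c["camera_matrix"]).T@c["rotation"].T
    p=c["position"];return p+d*((z-p[2])/d[:,2])[:,None]
def proj(n,P):
    c=cams.get_calibration(n);q=(np.atleast_2d(P)-c["position"])@c["rotation"]@c["camera_matrix"].T
    return q[:,:2]/q[:,2:]
def blob(m,box):
    x0,y0,x1,y1=box;k=np.zeros(m.shape,np.uint8);k[y0:y1,x0:x1]=m[y0:y1,x0:x1]
    return max(cv2.findContours(k,cv2.RETR_EXTERNAL,cv2.CHAIN_APPROX_NONE)[0],key=cv2.contourArea)
E
python3 - <<'E'
from h import *
np.set_printoptions(precision=4,suppress=True)
im=cv2.imread("pics/top0.png");hsv=cv2.cvtColor(im,cv2.COLOR_BGR2HSV)
br=hsv[...,2];
def rect(m,box,z,nm):
    c=blob(m,box).reshape(-1,2);P=ray("top",c,z)[:,:2].astype(np.float32)
    r=cv2.minAreaRect(P);print(nm,r);return c,P
rect(((br<40)|(hsv[...,1]>90)*1>0)&(br<400),(245,140,385,252),.003,"mat")
rect((hsv[...,1]>90)&(br>90),(330,145,370,225),.033,"batten")
c,P=rect((br>100)&(hsv[...,1]<90),(252,150,300,215),.048,"corner")
h=cv2.approxPolyDP(P.reshape(-1,1,2),.010,True);print(h[:,0])
m=cv2.moments(P.reshape(-1,1,2));print("cent",m['m10']/m['m00'],m['m01']/m['m00'])
c,P=rect(br>205,(445,210,495,250),.09,"jar top")
print(np.unique(br[215:245,450:490]//10,return_counts=True))
cv2.imwrite("pics/crops.png",np.hstack([cv2.resize(im[y:y+60,x:x+60],(390,390),interpolation=cv2.INTER_NEAREST) for x,y in((245,150),(440,200))]))
print("bin rim guess",ray("top",[(120,150),(218,158),(103,264),(198,273)],.12))
E
```

```text
mat ((0.5829464793205261, 0.001456335186958313), (0.24758462607860565, 0.3103220462799072), 0.8277404308319092)
batten ((0.6051140427589417, -0.08249829709529877), (0.04034090414643288, 0.14550404250621796), 81.59259033203125)
corner ((0.6069438457489014, 0.09458279609680176), (0.09353166818618774, 0.09347241371870041), 66.48323822021484)
[[0.6646 0.1199]
 [0.5825 0.1507]
 [0.5483 0.072 ]
 [0.5769 0.0608]
 [0.5999 0.111 ]
 [0.6531 0.091 ]]
cent 0.6009643170720114 0.10989117604917369
jar top ((0.504619300365448, -0.3584005832672119), (0.045604437589645386, 0.045803263783454895), 22.547122955322266)
(array([ 6,  7,  8,  9, 10, 11, 12, 13, 14, 15, 16, 17, 18, 19, 20, 21, 22,
       23], dtype=uint8), array([  2,   6,   7,   7,  34,  81,  96,  72,  60, 182, 168,  24,  21,
        21,  25,  29,  62, 303]))
bin rim guess [[0.665  0.4321 0.12  ]
 [0.6512 0.2175 0.12  ]
 [0.4174 0.4527 0.12  ]
 [0.4012 0.2504 0.12  ]]
```

View pics/crops.png

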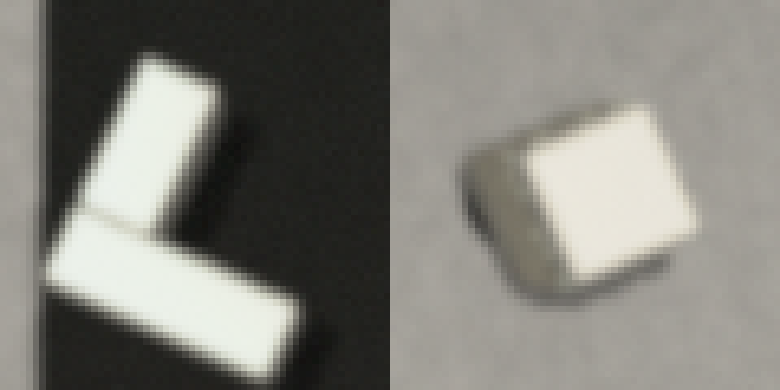

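```bash
cat >> h.py <<'E'
def plan(*wps):
    "wps: (x,y,z,yaw_deg of tool y); prints tool-frame shift (mm) and roll for each leg, chained, 0.29 m per call"
    s=monitor.sense();p=s["eef_pos"].copy();R=s["tool_rot"];yaw=np.degrees(np.arctan2(R[1,1],R[0,1]))
    print("at",s["clock"].round(2) if hasattr(s["clock"],"round") else s["clock"],p.round(4),"yaw",round(yaw,1),"q1,q6",s["joints"][[0,5]].round(2),"gap",round(s["finger_gap"],4),"gf",s["grasp_force"],"F",s["force"].round(1),"T",s["wrist_torque"].round(2))
    for w in wps:
        d=np.array(w[:3])-p;n=int(np.ceil(np.linalg.norm(d)/.29)) or 1
        a=np.radians(yaw);y=np.array([np.cos(a),np.sin(a),0]);x=np.array([-np.sin(a),np.cos(a),0])*-1;x=np.cross(y,[0,0,-1])
        dy=(w[3]-yaw+180)%360-180 if w[3] is not None else 0
        print(w,f"{n} call(s) of",(np.array([d@x,d@y,-d[2]])*1000/n).round(0),"roll on last",round(-dy,1))
        p=np.array(w[:3]);yaw+=dy
E
python3 - <<'E'
from h import *
plan((.605,-.0825,.16,None),(.605,-.0825,.16,-98.4),(.605,-.0825,.02,-98.4),(.605,-.0825,.2,-98.4),(.535,.295,.2,-95),(.535,.295,.1,-95))
E
```

```text
at 0.1 [ 0.1803 -0.5979  0.2413] yaw -73.2 q1,q6 [-1.4  -0.13] gap 0.0854 gf 0.0 F [ 0.7  0.7 -0.4] T [ 0.01 -0.01 -0.01]
(0.605, -0.0825, 0.16, None) 3 call(s) of [ 185. -124.   27.] roll on last 0
(0.605, -0.0825, 0.16, -98.4) 1 call(s) of [ 0.  0. -0.] roll on last 25.2
(0.605, -0.0825, 0.02, -98.4) 1 call(s) of [  0.   0. 140.] roll on last -0.0
(0.605, -0.0825, 0.2, -98.4) 1 call(s) of [   0.    0. -180.] roll on last -0.0
(0.535, 0.295, 0.2, -95) 2 call(s) of [ -62. -182.   -0.] roll on last -3.4
(0.535, 0.295, 0.1, -95) 1 call(s) of [  0.   0. 100.] roll on last -0.0
```

drive_tool([
  [[0.085, 0.045, -0.03, 0.007, 0], [0.085, 0.09, -0.06, 0.013, 0], [0.085, 0.135, -0.09, 0.02, 0], [0.085, 0.185, -0.124, 0.027, 0]],
], newtons=40)

```text
clock: 0.6
eef_pos: [0.3223, -0.4248, 0.2147]
tool_rot: [[0.958, 0.288, -0.0], [0.288, -0.958, 0.0], [0.0, -0.0, -1.0]]
force: [0.8, -0.5, -0.8]
finger_gap: 0.0852
grasp_force: 0.0
```

drive_tool([
  [[0.085, 0.045, -0.03, 0.007, 0], [0.085, 0.09, -0.06, 0.013, 0], [0.085, 0.135, -0.09, 0.02, 0], [0.085, 0.185, -0.124, 0.027, 0]],
])

```text
clock: 1.1
eef_pos: [0.4637, -0.2527, 0.1879]
tool_rot: [[0.958, 0.288, -0.0], [0.288, -0.958, -0.0], [-0.0, 0.0, -1.0]]
force: [0.8, 0.6, 0.1]
finger_gap: 0.0852
grasp_force: 0.0
```

drive_tool([
  [[0.085, 0.045, -0.03, 0.007, 8], [0.085, 0.09, -0.06, 0.013, 16], [0.085, 0.135, -0.09, 0.02, 25], [0.085, 0.185, -0.124, 0.027, 25], [0.085, 0.185, -0.124, 0.027, 25]],
])

```text
clock: 1.72
eef_pos: [0.6054, -0.0782, 0.1598]
tool_rot: [[0.99, -0.138, -0.002], [-0.138, -0.99, 0.001], [-0.002, -0.001, -1.0]]
force: [-1.2, -0.8, -0.2]
finger_gap: 0.0851
grasp_force: 0.0
```

```bash
python3 - <<'E'
from h import *
plan((.605,-.0825,.02,-98.4))
E
```

```text
at 1.725 [ 0.6054 -0.0782  0.1598] yaw -97.9 q1,q6 [-0.26  1.45] gap 0.0851 gf 0.0 F [-1.2 -0.8 -0.2] T [-0.03  0.02  0.03]
(0.605, -0.0825, 0.02, -98.4) 1 call(s) of [  0.   4. 140.] roll on last 0.5
```

drive_tool([
  [[0.085, 0, 0.004, 0.05, 0], [0.085, 0, 0.004, 0.1, 0], [0.085, 0, 0.004, 0.125, 0], [0.085, 0, 0.004, 0.14, 0], [0.085, 0, 0.004, 0.14, 0]],
])

```text
clock: 2.35
eef_pos: [0.6029, -0.0864, 0.0205]
tool_rot: [[0.99, -0.144, -0.002], [-0.144, -0.99, 0.0], [-0.002, -0.0, -1.0]]
force: [-0.0, 0.0, -0.2]
finger_gap: 0.0852
grasp_force: 0.0
```

drive_tool([
  [[0.02, 0, 0, 0, 0], [0.02, 0, 0, 0, 0], [0.02, 0, 0, 0, 0], [0.02, 0, 0, 0, 0], [0.02, 0, 0, 0, 0]],
])

```text
clock: 2.98
eef_pos: [0.6049, -0.0862, 0.0227]
tool_rot: [[0.99, -0.143, 0.002], [-0.143, -0.99, -0.001], [0.002, 0.0, -1.0]]
force: [-0.3, 0.7, 5.6]
finger_gap: 0.035
grasp_force: 42.4
```

drive_tool([
  [[0.02, 0, 0, -0.02, 0], [0.02, 0, 0, -0.07, 0], [0.02, 0, 0, -0.12, 0], [0.02, 0, 0, -0.17, 0], [0.02, 0, 0, -0.18, 0]],
])

```text
clock: 3.6
eef_pos: [0.6062, -0.0866, 0.2074]
tool_rot: [[0.99, -0.143, 0.008], [-0.143, -0.99, -0.002], [0.009, 0.001, -1.0]]
force: [0.9, -0.2, -0.4]
finger_gap: 0.035
grasp_force: 41.7
```

drive_tool([
  [[0.02, -0.013, -0.038, 0, 0], [0.02, -0.028, -0.083, 0, 0], [0.02, -0.043, -0.13, 0, 0], [0.02, -0.062, -0.182, 0, 0]],
])

```text
clock: 4.1
eef_pos: [0.5674, 0.1041, 0.2006]
tool_rot: [[0.99, -0.144, -0.002], [-0.144, -0.99, -0.0], [-0.001, 0.0, -1.0]]
force: [0.9, 1.2, -0.6]
finger_gap: 0.0354
grasp_force: 41.6
```

drive_tool([
  [[0.02, -0.02, -0.055, 0, 0], [0.02, -0.04, -0.11, 0, 0], [0.02, -0.055, -0.15, 0, 0], [0.02, -0.062, -0.182, 0, 0], [0.02, -0.062, -0.182, 0.02, 0]],
])

```text
clock: 4.72
eef_pos: [0.5331, 0.2945, 0.182]
tool_rot: [[0.99, -0.14, 0.002], [-0.14, -0.99, 0.001], [0.002, -0.002, -1.0]]
force: [1.1, -0.0, -1.9]
finger_gap: 0.0355
grasp_force: 41.7
```

drive_tool([
  [[0.02, 0, 0, 0.04, 0], [0.02, 0, 0, 0.075, 0], [0.02, 0, 0, 0.09, 0], [0.06, 0, 0, 0.09, 0], [0.06, 0, 0, 0.09, 0]],
])

```text
clock: 5.35
eef_pos: [0.5335, 0.2982, 0.0906]
tool_rot: [[0.99, -0.144, 0.003], [-0.144, -0.989, 0.013], [0.001, -0.013, -1.0]]
force: [6.9, 29.3, -16.8]
finger_gap: 0.0596
grasp_force: 14.7
```

drive_tool([
  [[0.06, 0, 0, 0, 0], [0.06, 0, 0, -0.03, 0], [0.06, 0, 0, -0.08, 0], [0.06, 0, 0, -0.1, 0], [0.06, 0, 0, -0.1, 0]],
])

```text
clock: 5.98
eef_pos: [0.5344, 0.2919, 0.1933]
tool_rot: [[0.99, -0.144, 0.004], [-0.144, -0.99, 0.001], [0.003, -0.002, -1.0]]
force: [-0.3, -0.2, -0.1]
finger_gap: 0.06
grasp_force: 0.0
```

```bash
python3 - <<'E'
from h import *
plan((.577,.100,.2,-97.9),(.577,.100,.2,-23),(.577,.1,.026,-23),(.577,.1,.2,-23),(.535,.35,.2,-23),(.535,.35,.1,-23))
E
```

```text
at 5.975 [0.5344 0.2919 0.1933] yaw -98.3 q1,q6 [0.37 2.09] gap 0.06 gf 0.0 F [-0.3 -0.2 -0.1] T [-0.    0.03 -0.  ]
(0.577, 0.1, 0.2, -97.9) 1 call(s) of [ 70. 184.  -7.] roll on last -0.4
(0.577, 0.1, 0.2, -23) 1 call(s) of [ 0.  0. -0.] roll on last -74.9
(0.577, 0.1, 0.026, -23) 1 call(s) of [  0.   0. 174.] roll on last -0.0
(0.577, 0.1, 0.2, -23) 1 call(s) of [   0.    0. -174.] roll on last -0.0
(0.535, 0.35, 0.2, -23) 1 call(s) of [ 214. -136.   -0.] roll on last -0.0
(0.535, 0.35, 0.1, -23) 1 call(s) of [  0.   0. 100.] roll on last -0.0
```

drive_tool([
  [[0.07, 0.02, 0.05, -0.007, -10], [0.07, 0.04, 0.1, -0.007, -20], [0.07, 0.06, 0.15, -0.007, -30], [0.07, 0.07, 0.184, -0.007, -40], [0.07, 0.07, 0.184, -0.007, -45]],
])

```text
clock: 6.6
eef_pos: [0.5752, 0.0965, 0.1955]
tool_rot: [[0.801, 0.598, -0.004], [0.598, -0.801, -0.001], [-0.004, -0.002, -1.0]]
force: [0.9, 0.3, 0.6]
finger_gap: 0.07
grasp_force: 0.0
```

drive_tool([
  [[0.065, 0, 0, 0, -10], [0.065, 0, 0, 0.03, -20], [0.065, 0, 0, 0.06, -30], [0.065, 0, 0, 0.08, -30], [0.065, 0, 0, 0.08, -30]],
])

```text
clock: 7.22
eef_pos: [0.5739, 0.0995, 0.1151]
tool_rot: [[0.398, 0.918, -0.006], [0.918, -0.398, -0.0], [-0.003, -0.005, -1.0]]
force: [-0.3, 0.1, -0.1]
finger_gap: 0.0649
grasp_force: 0.0
```

```bash
python3 - <<'E'
from h import *
cv2.imwrite("pics/top1.png",cams.get_image("top")[:,:,::-1])
plan((.577,.1,.026,-23),(.577,.1,.2,-23),(.535,.35,.2,-23))
E
```

```text
at 7.275 [0.5753 0.0997 0.1171] yaw -23.4 q1,q6 [0.04 0.44] gap 0.0647 gf 0.0 F [-0.5  0.1 -0.2] T [-0.02 -0.06 -0.01]
(0.577, 0.1, 0.026, -23) 1 call(s) of [ 1.  1. 91.] roll on last -0.4
(0.577, 0.1, 0.2, -23) 1 call(s) of [   0.    0. -174.] roll on last -0.0
(0.535, 0.35, 0.2, -23) 1 call(s) of [ 214. -136.   -0.] roll on last -0.0
```

View pics/top1.png

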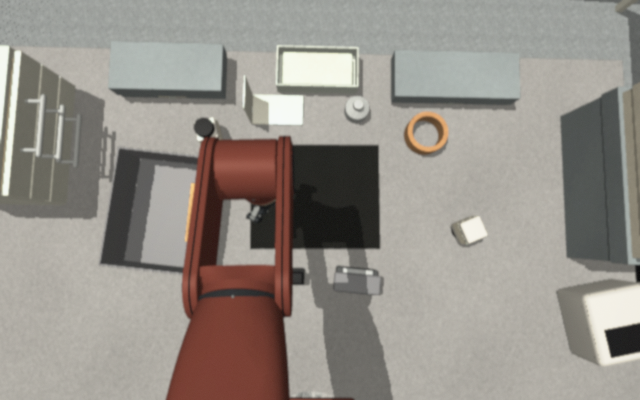

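The batten shows inside the bin by its right wall, around (190,212), and the arm stands over the foam corner.

drive_tool([
  [[0.065, 0.001, 0.001, 0.045, 0], [0.065, 0.001, 0.001, 0.08, 0], [0.065, 0.001, 0.001, 0.09, 0], [0.02, 0.001, 0.001, 0.09, 0], [0.02, 0.001, 0.001, 0.09, 0]],
])

```text
clock: 7.9
eef_pos: [0.5792, 0.1005, 0.0305]
tool_rot: [[0.395, 0.919, 0.003], [0.919, -0.395, 0.0], [0.001, 0.003, -1.0]]
force: [-1.2, -0.1, 32.1]
finger_gap: 0.0297
grasp_force: 31.7
```

drive_tool([
  [[0.02, 0, 0, 0, 0], [0.02, 0, 0, 0, 0], [0.02, 0, 0, -0.05, 0], [0.02, 0, 0, -0.11, 0], [0.02, 0, 0, -0.17, 0]],
])

```text
clock: 8.52
eef_pos: [0.5772, 0.1004, 0.2005]
tool_rot: [[0.394, 0.919, 0.0], [0.919, -0.394, -0.0], [0.0, 0.0, -1.0]]
force: [0.8, 0.7, -0.6]
finger_gap: 0.0293
grasp_force: 40.4
```

drive_tool([
  [[0.02, 0.04, -0.026, 0, 0], [0.02, 0.09, -0.058, 0, 0], [0.02, 0.14, -0.09, 0, 0], [0.02, 0.19, -0.12, 0, 0], [0.02, 0.21, -0.135, 0, 0]],
])

```text
clock: 9.15
eef_pos: [0.5352, 0.3498, 0.1989]
tool_rot: [[0.392, 0.92, 0.001], [0.92, -0.392, 0.001], [0.001, 0.0, -1.0]]
force: [-0.3, -0.4, -0.0]
finger_gap: 0.0291
grasp_force: 40.5
```

drive_tool([
  [[0.02, 0, 0, 0.03, 0], [0.02, 0, 0, 0.07, 0], [0.02, 0, 0, 0.09, 0], [0.06, 0, 0, 0.09, 0], [0.06, 0, 0, 0.09, 0]],
])

```text
clock: 9.78
eef_pos: [0.5374, 0.347, 0.1102]
tool_rot: [[0.395, 0.919, 0.002], [0.919, -0.395, 0.001], [0.002, 0.002, -1.0]]
force: [-0.2, 1.1, 0.5]
finger_gap: 0.0599
grasp_force: 0.0
```

drive_tool([
  [[0.06, 0, 0, 0, 0], [0.06, 0, 0, -0.04, 0], [0.06, 0, 0, -0.08, 0], [0.06, 0, 0, -0.1, 0], [0.06, 0, 0, -0.1, 0]],
])

```text
clock: 10.4
eef_pos: [0.5374, 0.3472, 0.2108]
tool_rot: [[0.394, 0.919, 0.004], [0.919, -0.394, 0.002], [0.004, 0.003, -1.0]]
force: [-0.2, 0.8, -0.3]
finger_gap: 0.0599
grasp_force: 0.0
```

```bash
python3 - <<'E'
from h import *
plan((.577,.1,.2,-23))
E
```

```text
at 10.4 [0.5374 0.3472 0.2108] yaw -23.2 q1,q6 [0.45 0.86] gap 0.0599 gf 0.0 F [-0.2  0.8 -0.3] T [-0.01  0.01 -0.09]
(0.577, 0.1, 0.2, -23) 1 call(s) of [-212.  134.   11.] roll on last -0.2
```

```bash
python3 - <<'E'
from h import *
cv2.imwrite("pics/s1.png",cams.get_image("scene")[120:280,380:520,::-1])
plan((.5046,-.3584,.18,None),(.5046,-.3584,.18,22.5),(.5046,-.3584,.067,22.5))
E
```

```text
at 10.45 [0.5363 0.3466 0.2085] yaw -23.2 q1,q6 [0.45 0.86] gap 0.0601 gf 0.0 F [ 0.4  0.1 -0.4] T [ 0.01  0.02 -0.06]
(0.5046, -0.3584, 0.18, None) 3 call(s) of [-220.   83.   10.] roll on last 0
(0.5046, -0.3584, 0.18, 22.5) 1 call(s) of [ 0.  0. -0.] roll on last -45.7
(0.5046, -0.3584, 0.067, 22.5) 1 call(s) of [  0.   0. 113.] roll on last -0.0
```

View pics/s1.png

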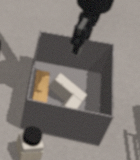

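The batten and the foam corner both lie on the bin floor, at crop (42,87) and (68,90). Next I go to the jar.

drive_tool([
  [[0.085, -0.03, 0.011, 0, 0], [0.085, -0.08, 0.03, 0, 0], [0.085, -0.13, 0.05, 0.005, 0], [0.085, -0.18, 0.068, 0.01, 0], [0.085, -0.22, 0.083, 0.01, 0]],
], newtons=20)

```text
clock: 11.08
eef_pos: [0.5237, 0.1097, 0.1952]
tool_rot: [[0.395, 0.919, -0.005], [0.919, -0.395, -0.0], [-0.002, -0.004, -1.0]]
force: [0.3, 0.5, -0.3]
finger_gap: 0.0848
grasp_force: 0.0
```

drive_tool([
  [[0.085, -0.05, 0.019, 0, 0], [0.085, -0.1, 0.038, 0.005, 0], [0.085, -0.15, 0.057, 0.01, 0], [0.085, -0.2, 0.075, 0.01, 0], [0.085, -0.22, 0.083, 0.01, 0]],
])

```text
clock: 11.7
eef_pos: [0.5134, -0.1254, 0.1857]
tool_rot: [[0.397, 0.918, -0.004], [0.918, -0.397, 0.001], [-0.001, -0.004, -1.0]]
force: [1.3, -0.7, 0.5]
finger_gap: 0.0852
grasp_force: 0.0
```

drive_tool([
  [[0.085, -0.05, 0.019, 0, -10], [0.085, -0.1, 0.038, 0.005, -20], [0.085, -0.15, 0.057, 0.01, -30], [0.085, -0.2, 0.075, 0.01, -40], [0.085, -0.22, 0.083, 0.01, -45.7]],
])

```text
clock: 12.32
eef_pos: [0.5029, -0.3602, 0.1753]
tool_rot: [[-0.384, 0.924, -0.003], [0.924, 0.384, 0.002], [0.003, -0.002, -1.0]]
force: [0.6, 0.5, -0.0]
finger_gap: 0.085
grasp_force: 0.0
```

drive_tool([
  [[0.085, 0, 0, 0, 0], [0.085, 0, 0, 0, 0]],
])

```text
clock: 12.58
eef_pos: [0.5041, -0.3567, 0.1765]
tool_rot: [[-0.381, 0.925, -0.002], [0.925, 0.381, 0.002], [0.003, -0.001, -1.0]]
force: [0.2, -0.5, 0.3]
finger_gap: 0.0854
grasp_force: 0.0
```

```bash
python3 - <<'E'
from h import *
plan((.5046,-.3584,.067,22.5))
E
```

```text
at 12.575 [ 0.5041 -0.3567  0.1765] yaw 22.4 q1,q6 [-0.74 -1.13] gap 0.0854 gf 0.0 F [ 0.2 -0.5  0.3] T [-0.02 -0.05 -0.07]
(0.5046, -0.3584, 0.067, 22.5) 1 call(s) of [ -2.  -0. 109.] roll on last -0.1
```

drive_tool([
  [[0.085, -0.001, 0, 0.04, 0], [0.085, -0.002, 0, 0.08, 0], [0.085, -0.002, 0, 0.1, 0], [0.085, -0.002, 0, 0.109, 0], [0.085, -0.002, 0, 0.109, 0]],
])

```text
clock: 13.2
eef_pos: [0.5059, -0.3597, 0.0696]
tool_rot: [[-0.383, 0.924, 0.0], [0.924, 0.383, -0.0], [-0.0, 0.0, -1.0]]
force: [-0.2, 0.0, 0.2]
finger_gap: 0.0852
grasp_force: 0.0
```

drive_tool([
  [[0.06, 0, 0, 0, 0], [0.052, 0, 0, 0, 0], [0.045, 0, 0, 0, 0], [0.045, 0, 0, 0, 0], [0.045, 0, 0, 0, 0]],
])

```text
clock: 13.82
eef_pos: [0.506, -0.3608, 0.0707]
tool_rot: [[-0.382, 0.924, 0.001], [0.924, 0.382, -0.002], [-0.002, 0.001, -1.0]]
force: [-1.8, 0.5, 7.0]
finger_gap: 0.0501
grasp_force: 22.3
```

```bash
python3 - <<'E'
from h import *
im=cams.get_image("scene")
cv2.imwrite("pics/s2.png",cv2.resize(im[90:230,140:300,::-1],None,fx=4,fy=4))
plan((.583,-.05,.16,22.5),(.583,-.05,.16,0),(.583,-.05,.07,0))
E
```

```text
at 13.875 [ 0.5061 -0.3608  0.0707] yaw 22.5 q1,q6 [-0.75 -1.14] gap 0.05 gf 22.26309210062027 F [-0.9 -0.3  7. ] T [ 0.04  0.19 -0.04]
(0.583, -0.05, 0.16, 22.5) 2 call(s) of [129.  95. -45.] roll on last -0.0
(0.583, -0.05, 0.16, 0) 1 call(s) of [ 0.  0. -0.] roll on last 22.5
(0.583, -0.05, 0.07, 0) 1 call(s) of [ 0.  0. 90.] roll on last -0.0
```

View pics/s2.png

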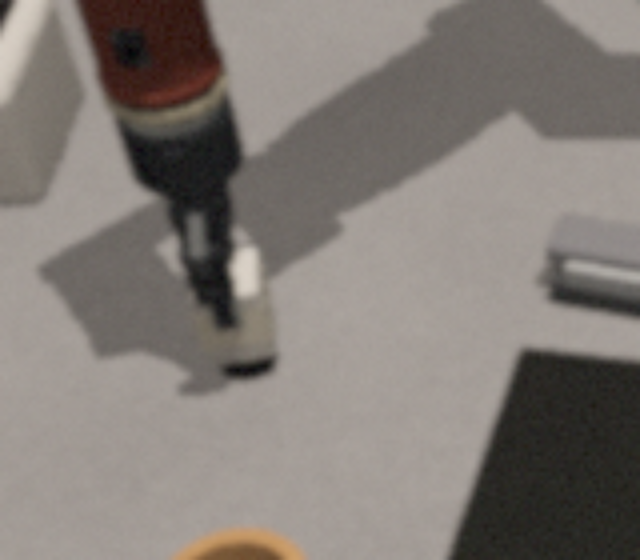

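The jar is held near its base end with its lid on the bench, at crop (240,290), and still stands upright. I carry it to the mat at a firmer grip.

drive_tool([
  [[0.045, 0, 0, -0.01, 0], [0.045, 0, 0, -0.03, 0], [0.045, 0.02, 0.015, -0.05, 0], [0.045, 0.05, 0.036, -0.07, 0], [0.045, 0.08, 0.058, -0.08, 0]],
], newtons=60)

```text
clock: 14.5
eef_pos: [0.5294, -0.2634, 0.1519]
tool_rot: [[-0.382, 0.924, 0.002], [0.924, 0.382, -0.001], [-0.002, 0.002, -1.0]]
force: [0.9, 0.0, -2.3]
finger_gap: 0.0492
grasp_force: 62.7
```

drive_tool([
  [[0.045, 0.03, 0.022, 0, 4], [0.045, 0.06, 0.044, 0, 8], [0.045, 0.09, 0.066, 0, 14], [0.045, 0.12, 0.088, 0, 20], [0.045, 0.14, 0.103, 0, 22.5]],
])

```text
clock: 15.12
eef_pos: [0.5706, -0.0933, 0.1504]
tool_rot: [[0.001, 1.0, 0.001], [1.0, -0.001, 0.0], [0.0, 0.001, -1.0]]
force: [-0.6, -0.1, -2.6]
finger_gap: 0.049
grasp_force: 62.8
```

drive_tool([
  [[0.045, 0, 0, 0, 0], [0.045, 0, 0, 0, 0]],
])

```text
clock: 15.38
eef_pos: [0.5702, -0.0956, 0.1499]
tool_rot: [[-0.0, 1.0, 0.001], [1.0, 0.0, -0.001], [-0.001, 0.001, -1.0]]
force: [0.0, 0.0, -3.1]
finger_gap: 0.0491
grasp_force: 62.8
```

```bash
python3 - <<'E'
from h import *
plan((.583,-.05,.16,0),(.583,-.05,.075,0))
E
```

```text
at 15.375 [ 0.5702 -0.0956  0.1499] yaw 0.0 q1,q6 [-0.3 -0.3] gap 0.0491 gf 62.79768705368042 F [ 0.   0.  -3.1] T [-0.04 -0.03  0.03]
(0.583, -0.05, 0.16, 0) 1 call(s) of [ 46.  13. -10.] roll on last 0.0
(0.583, -0.05, 0.075, 0) 1 call(s) of [ 0.  0. 85.] roll on last -0.0
```

drive_tool([
  [[0.045, 0.015, 0.006, 0.02, 0], [0.045, 0.03, 0.012, 0.045, 0], [0.045, 0.03, 0.012, 0.065, 0], [0.045, 0.03, 0.012, 0.073, 0], [0.045, 0.03, 0.012, 0.076, 0]],
])

```text
clock: 16.0
eef_pos: [0.581, -0.0654, 0.0739]
tool_rot: [[0.001, 1.0, -0.004], [1.0, -0.001, 0.001], [0.001, -0.004, -1.0]]
force: [-12.1, 3.1, 21.6]
finger_gap: 0.0489
grasp_force: 65.8
```

drive_tool([
  [[0.045, 0, 0, 0.001, 0], [0.045, 0, 0, 0.001, 0], [0.045, 0, 0, 0.001, 0]],
], newtons=20)

```text
clock: 16.38
eef_pos: [0.5812, -0.0655, 0.074]
tool_rot: [[0.001, 1.0, -0.003], [1.0, -0.001, 0.001], [0.001, -0.003, -1.0]]
force: [-9.9, 1.9, 12.3]
finger_gap: 0.0489
grasp_force: 64.9
```

drive_tool([
  [[0.045, 0.01, 0, -0.002, 0], [0.045, 0.021, 0, -0.003, 0], [0.045, 0.032, 0, -0.003, 0], [0.045, 0.042, 0, -0.001, 0], [0.045, 0.042, 0, -0.001, 0]],
])

```text
clock: 17.0
eef_pos: [0.5828, -0.0222, 0.074]
tool_rot: [[-0.001, 1.0, 0.001], [1.0, 0.001, -0.0], [-0.0, 0.001, -1.0]]
force: [-1.5, 1.6, 3.6]
finger_gap: 0.0493
grasp_force: 63.4
```

```bash
python3 - <<'E'
from h import *
im=cams.get_image("scene")
cv2.imwrite("pics/s3.png",cv2.resize(im[130:270,230:390,::-1],None,fx=4,fy=4))
plan()
E
```

```text
at 17.05 [ 0.5828 -0.0223  0.074 ] yaw 0.0 q1,q6 [-0.17 -0.17] gap 0.0487 gf 63.47810626029968 F [-0.8  2.   3.6] T [0.41 0.04 0.04]
```

View pics/s3.png

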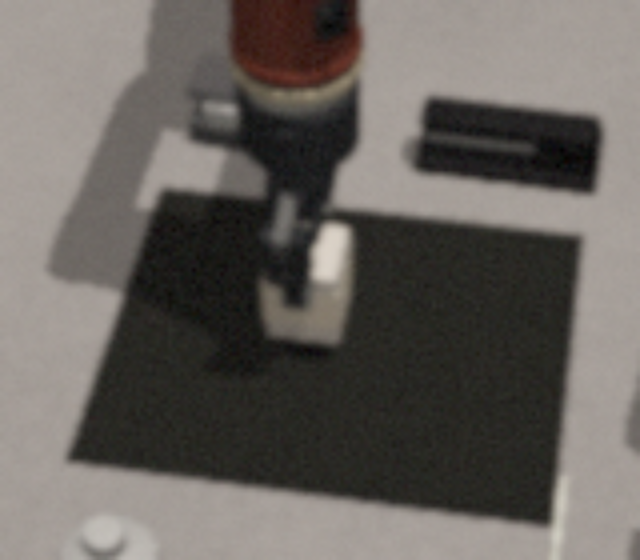

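The jar is still upright in the fingers, its lid on the mat at crop (305,330): it slid instead of tilting, because the grip stayed at 63 N. I let it settle and take it again at 20 N.

drive_tool([
  [[0.051, 0, 0, -0.001, 0], [0.052, 0, 0, -0.001, 0], [0.052, 0, 0, -0.001, 0], [0.0485, 0, 0, -0.001, 0], [0.0485, 0, 0, -0.001, 0]],
], newtons=20)

```text
clock: 17.68
eef_pos: [0.582, -0.0232, 0.0742]
tool_rot: [[0.001, 1.0, -0.0], [1.0, -0.001, -0.0], [-0.0, -0.0, -1.0]]
force: [-2.0, 0.1, 1.0]
finger_gap: 0.0497
grasp_force: 21.1
```

drive_tool([
  [[0.0485, 0, 0, 0.001, 0], [0.0485, 0, 0, 0.003, 0], [0.0485, 0, 0, 0.004, 0], [0.0485, 0, 0, 0.004, 0]],
])

```text
clock: 18.18
eef_pos: [0.5822, -0.0233, 0.0741]
tool_rot: [[0.0, 1.0, -0.001], [1.0, -0.0, -0.001], [-0.001, -0.001, -1.0]]
force: [-13.9, 1.0, 27.9]
finger_gap: 0.0499
grasp_force: 24.6
```

drive_tool([
  [[0.0485, 0.006, 0, -0.001, 0], [0.0485, 0.012, 0, -0.002, 0], [0.0485, 0.016, 0, -0.0025, 0], [0.0485, 0.021, 0, -0.003, 0], [0.0485, 0.021, 0, -0.003, 0]],
])

```text
clock: 18.8
eef_pos: [0.5823, -0.0031, 0.0749]
tool_rot: [[-0.0, 1.0, -0.0], [1.0, 0.0, -0.002], [-0.002, -0.0, -1.0]]
force: [-6.8, -3.8, 11.8]
finger_gap: 0.0496
grasp_force: 24.6
```

```bash
cat >> h.py <<'E'
def tilt_px(n,box,thr=150):
    im=cams.get_image(n);hsv=cv2.cvtColor(im,cv2.COLOR_RGB2HSV)
    c=blob(((hsv[...,2]>thr)&(hsv[...,1]<80)).astype(np.uint8),box)
    return cv2.boundingRect(c),cv2.minAreaRect(c)
E
python3 - <<'E'
from h import *
print(tilt_px("scene",(285,180,335,225),110))
plan()
E
```

```text
((301, 187, 24, 28), ((312.7216491699219, 198.8762969970703), (17.870092391967773, 30.054244995117188), 23.962491989135742))
at 18.85 [ 0.5823 -0.0031  0.0749] yaw 0.0 q1,q6 [-0.14 -0.14] gap 0.0497 gf 24.579121470451355 F [-6.5 -3.2 11.7] T [-0.68  1.43  0.04]
```

```bash
cat >> h.py <<'E'
def corners(G,hg,th,xs=.025):
    "front-face (+x) body corners for a lean th deg of the jar's z axis towards +y; G on the axis, hg from the lid"
    t=np.radians(th);a=np.array([0,np.sin(t),np.cos(t)]);b=np.array([0,np.cos(t),-np.sin(t)])
    return np.array([np.array(G)+a*(z-hg)+b*s+[xs,0,0] for z in(.022,.09) for s in(-.025,.025)])
def white(n,box,thr,name=None):
    im=cams.get_image(n);hsv=cv2.cvtColor(im,cv2.COLOR_RGB2HSV)
    if name: cv2.imwrite(name,cv2.resize(im[box[1]:box[3],box[0]:box[2],::-1],None,fx=6,fy=6))
    return blob(((hsv[...,2]>thr)&(hsv[...,1]<80)).astype(np.uint8),box).reshape(-1,2)
E
python3 - <<'E'
from h import *
np.set_printoptions(precision=1,suppress=True)
c=white("scene",(270,170,350,235),90)
s=monitor.sense();G=s["eef_pos"]+[0,0,.008]
for th in(0,8,16): print(th,proj("scene",corners(G,.079,th)).round(0).tolist())
b=c[c[:,1]>190]
print("hull approx",cv2.approxPolyDP(cv2.convexHull(c),2,True)[:,0].tolist())
E
```

```text
0 [[303.0, 215.0], [321.0, 217.0], [302.0, 198.0], [321.0, 200.0]]
8 [[300.0, 214.0], [318.0, 218.0], [302.0, 197.0], [321.0, 201.0]]
16 [[297.0, 212.0], [315.0, 218.0], [303.0, 196.0], [322.0, 202.0]]
hull approx [[321, 173], [324, 170], [348, 174], [349, 185], [319, 182]]
```

```bash
python3 - <<'E'
from h import *
for thr in(80,110):
    c=white("scene",(285,184,335,225),thr)
    print("hull",cv2.approxPolyDP(cv2.convexHull(c),1.5,True)[:,0].tolist())
plan()
E
```

```text
hull [[323, 187], [325, 190], [316, 215], [301, 212], [299, 210], [301, 200], [318, 186]]
hull [[323, 187], [322, 200], [316, 213], [312, 214], [301, 210], [302, 201], [318, 186]]
at 19.0 [ 0.5823 -0.0032  0.0748] yaw -0.0 q1,q6 [-0.14 -0.14] gap 0.0499 gf 24.586275815963745 F [-6.2 -3.1 11.5] T [-0.62  1.4   0.04]
```

drive_tool([
  [[0.0485, 0.006, 0, 0.0, 0], [0.0485, 0.011, 0, 0.001, 0], [0.0485, 0.016, 0, 0.002, 0], [0.0485, 0.021, 0, 0.0025, 0], [0.0485, 0.026, 0, 0.004, 0]],
])

```text
clock: 19.62
eef_pos: [0.5821, 0.0233, 0.0701]
tool_rot: [[0.0, 1.0, -0.001], [1.0, -0.0, -0.001], [-0.001, -0.001, -1.0]]
force: [-4.0, -2.8, 6.0]
finger_gap: 0.0497
grasp_force: 23.7
```

drive_tool([
  [[0.0485, 0.005, 0, 0.002, 0], [0.0485, 0.01, 0, 0.004, 0], [0.0485, 0.015, 0, 0.006, 0], [0.0485, 0.015, 0, 0.006, 0]],
])

```text
clock: 20.12
eef_pos: [0.5821, 0.039, 0.0634]
tool_rot: [[0.0, 1.0, -0.0], [1.0, -0.0, -0.0], [-0.0, -0.0, -1.0]]
force: [-3.1, -1.1, 3.9]
finger_gap: 0.0496
grasp_force: 24.1
```

```bash
python3 - <<'E'
from h import *
np.set_printoptions(precision=1,suppress=True)
for thr in(80,110):
    c=white("scene",(285,186,345,228),thr)
    print("hull",cv2.approxPolyDP(cv2.convexHull(c),1.5,True)[:,0].tolist())
plan()
G=monitor.sense()["eef_pos"]+[0,0,.008]
for th in(30,40,50): print(th,proj("scene",corners(G,.079,th)).round(0).tolist())
E
```

```text
hull [[320, 188], [327, 214], [318, 217], [307, 210], [306, 206], [310, 195]]
hull [[320, 189], [325, 214], [319, 216], [306, 207], [311, 195]]
at 20.225 [0.6 0.  0.1] yaw -0.0 q1,q6 [-0.1 -0.1] gap 0.0499 gf 24.092251360416412 F [-3.1  0.2  4.4] T [-0.2  0.7 -0.1]
30 [[309.0, 214.0], [325.0, 222.0], [321.0, 201.0], [338.0, 209.0]]
40 [[307.0, 211.0], [321.0, 221.0], [323.0, 200.0], [337.0, 210.0]]
50 [[305.0, 208.0], [317.0, 219.0], [324.0, 200.0], [336.0, 211.0]]
```

drive_tool([
  [[0.0485, 0.006, 0, 0.004, 0], [0.0485, 0.012, 0, 0.008, 0], [0.0485, 0.017, 0, 0.013, 0], [0.0485, 0.022, 0, 0.018, 0], [0.0485, 0.026, 0, 0.023, 0]],
])

```text
clock: 20.85
eef_pos: [0.5827, 0.0655, 0.0405]
tool_rot: [[0.001, 1.0, 0.001], [1.0, -0.001, 0.001], [0.001, 0.001, -1.0]]
force: [-2.1, 0.5, 5.1]
finger_gap: 0.0501
grasp_force: 25.6
```

drive_tool([
  [[0.0485, 0.004, 0, 0.005, 0], [0.0485, 0.007, 0, 0.01, 0], [0.0485, 0.009, 0, 0.014, 0], [0.0485, 0.011, 0, 0.018, 0], [0.0485, 0.011, 0, 0.018, 0]],
])

```text
clock: 21.48
eef_pos: [0.5823, 0.0762, 0.0219]
tool_rot: [[0.0, 1.0, 0.0], [1.0, -0.0, 0.0], [0.0, 0.0, -1.0]]
force: [0.2, 2.5, 1.5]
finger_gap: 0.0499
grasp_force: 25.9
```

```bash
python3 - <<'E'
from h import *
for thr in(80,110):
    c=white("scene",(285,186,355,232),thr,"pics/s4.png")
    print("hull",cv2.approxPolyDP(cv2.convexHull(c),1.5,True)[:,0].tolist())
plan()
G=monitor.sense()["eef_pos"]+[0,0,.008]
for th in(70,80,90): print(th,proj("scene",corners(G,.079,th)).round(0).tolist())
E
```

```text
hull [[334, 196], [336, 222], [322, 221], [318, 211], [320, 199], [322, 197]]
hull [[334, 197], [335, 221], [322, 220], [318, 210], [321, 199]]
at 21.575 [0.5823 0.0759 0.022 ] yaw -0.0 q1,q6 [-0. -0.] gap 0.0496 gf 25.830706357955933 F [ 0.8  1.3 -0.1] T [ 0.26 -0.03  0.03]
70 [[318.0, 215.0], [324.0, 227.0], [342.0, 213.0], [347.0, 225.0]]
80 [[318.0, 213.0], [322.0, 225.0], [344.0, 213.0], [346.0, 225.0]]
90 [[320.0, 210.0], [320.0, 222.0], [345.0, 214.0], [344.0, 226.0]]
```

View pics/s4.png

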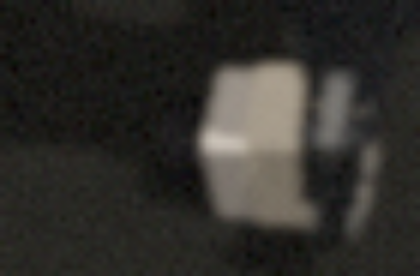

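The jar lies nearly flat with its body at crop (260,145), the lid end to the left (−y) and a finger at the base end; it leans about 83°. I lower a little and release.

drive_tool([
  [[0.0485, 0, 0, 0.0015, 0], [0.0495, 0, 0, 0.002, 0], [0.05, 0, 0, 0.002, 0], [0.051, 0, 0, 0.002, 0], [0.053, 0, 0, 0.002, 0]],
])

```text
clock: 22.2
eef_pos: [0.5821, 0.0755, 0.0201]
tool_rot: [[0.001, 1.0, -0.0], [1.0, -0.001, -0.0], [-0.0, -0.0, -1.0]]
force: [-1.0, -0.8, -0.8]
finger_gap: 0.0529
grasp_force: 0.0
```

drive_tool([
  [[0.06, 0, 0, 0, 0], [0.07, 0, 0, 0, 0], [0.08, 0, 0, 0, 0], [0.08, 0, 0, -0.01, 0], [0.08, 0, 0, -0.03, 0]],
])

```text
clock: 22.82
eef_pos: [0.5816, 0.0759, 0.0507]
tool_rot: [[0.0, 1.0, -0.002], [1.0, -0.0, 0.0], [0.0, -0.002, -1.0]]
force: [0.3, -0.1, -0.5]
finger_gap: 0.0798
grasp_force: 0.0
```

drive_tool([
  [[0.08, 0, 0, -0.05, 0], [0.08, 0, 0, -0.1, 0], [0.08, 0, 0, -0.13, 0], [0.08, 0, 0, -0.13, 0]],
])

```text
clock: 23.32
eef_pos: [0.5849, 0.0759, 0.1857]
tool_rot: [[0.0, 1.0, 0.009], [1.0, -0.0, -0.0], [-0.0, 0.009, -1.0]]
force: [-0.5, -1.6, -0.2]
finger_gap: 0.0801
grasp_force: 0.0
```

```bash
python3 - <<'E'
from h import *
for thr in(80,110):
    c=white("scene",(285,192,355,232),thr)
    print("hull",cv2.approxPolyDP(cv2.convexHull(c),1.5,True)[:,0].tolist())
im=cams.get_image("top");hsv=cv2.cvtColor(im,cv2.COLOR_RGB2HSV)
c=blob(((hsv[...,2]>150)&(hsv[...,1]<80)).astype(np.uint8),(255,148,375,245)).reshape(-1,2)
print(cv2.boundingRect(c),cv2.minAreaRect(ray("top",c,.053)[:,:2].astype(np.float32)))
plan()
for th in(85,90): print(th,proj("scene",corners((.582,.0755,.028),.079,th)).round(0).tolist())
E
```

```text
hull [[324, 198], [336, 197], [349, 201], [346, 223], [344, 225], [328, 224], [321, 221], [321, 207]]
hull [[325, 198], [340, 198], [348, 201], [344, 224], [332, 224], [322, 220], [321, 210]]
(285, 192, 8, 13) ((0.5716401934623718, 0.06400050967931747), (0.02837092988193035, 0.01645554043352604), 1.195752739906311)
at 23.475 [0.5816 0.0759 0.1797] yaw -0.0 q1,q6 [-0. -0.] gap 0.0798 gf 0.0 F [ 0.6 -0.5 -1.5] T [ 0.02  0.02 -0.  ]
85 [[319.0, 212.0], [321.0, 224.0], [344.0, 214.0], [345.0, 226.0]]
90 [[320.0, 211.0], [320.0, 223.0], [345.0, 214.0], [344.0, 226.0]]
```

drive_tool([
  [[0.08, -0.02, 0, 0, 0], [0.08, -0.039, 0, 0.04, 0], [0.08, -0.039, 0, 0.09, 0], [0.08, -0.039, 0, 0.13, 0], [0.08, -0.039, 0, 0.14, 0]],
], newtons=25)

```text
clock: 24.1
eef_pos: [0.5786, 0.036, 0.0359]
tool_rot: [[0.001, 1.0, -0.008], [1.0, -0.001, 0.0], [0.0, -0.008, -1.0]]
force: [0.1, -0.2, -0.2]
finger_gap: 0.0802
grasp_force: 0.0
```

drive_tool([
  [[0.08, 0, 0, 0.01, 0], [0.08, 0, 0, 0.0185, 0], [0.065, 0, 0, 0.0185, 0], [0.055, 0, 0, 0.0185, 0], [0.053, 0, 0, 0.0185, 0]],
])

```text
clock: 24.72
eef_pos: [0.5829, 0.037, 0.0226]
tool_rot: [[0.0, 1.0, 0.001], [1.0, -0.0, -0.0], [-0.0, 0.001, -1.0]]
force: [-0.4, 0.2, 0.3]
finger_gap: 0.0528
grasp_force: 0.0
```

drive_tool([
  [[0.051, 0, 0, 0, 0], [0.048, 0, 0, 0, 0], [0.048, 0, 0, 0, 0], [0.048, 0, 0, 0, 0]],
])

```text
clock: 25.22
eef_pos: [0.5825, 0.0369, 0.0223]
tool_rot: [[0.0, 1.0, 0.001], [1.0, -0.0, -0.0], [-0.0, 0.001, -1.0]]
force: [-1.2, -0.1, 5.9]
finger_gap: 0.0495
grasp_force: 27.5
```

```bash
python3 - <<'E'
from h import *
plan((.582,.037,.2,0),(.36,.345,.2,85.4),)
im=cv2.imread("pics/top0.png");g=cv2.cvtColor(im,cv2.COLOR_BGR2GRAY)
# outer near rim edge of the bin: strongest dark->light step going down each column
cols=np.arange(112,192,4);pts=[]
for u in cols:
    d=np.diff(cv2.GaussianBlur(g,(3,3),0)[252:285,u].astype(int));pts.append((u,252.5+d.argmax()))
P=ray("top",pts,.12)[:,:2];f=np.polyfit(P[:,1],P[:,0],1)
print("front wall x at y=.345:",np.polyval(f,.345),"slope",f[0],"res",np.abs(np.polyval(f,P[:,1])-P[:,0]).max())
E
```

```text
at 25.225 [0.5825 0.0369 0.0223] yaw -0.0 q1,q6 [-0.07 -0.07] gap 0.0495 gf 27.50631272792816 F [-1.2 -0.1  5.9] T [0.08 0.26 0.03]
(0.582, 0.037, 0.2, 0) 1 call(s) of [   0.   -1. -178.] roll on last -0.0
(0.36, 0.345, 0.2, 85.4) 2 call(s) of [ 154. -111.   -0.] roll on last -85.4
front wall x at y=.345: 0.407883241319386 slope 0.10123889323268155 res 0.0009816063527403607
```

drive_tool([
  [[0.048, 0, 0, -0.015, 0], [0.048, 0, 0, -0.05, 0], [0.048, 0, 0, -0.095, 0], [0.048, 0, 0, -0.14, 0], [0.048, 0, 0, -0.178, 0]],
])

```text
clock: 25.85
eef_pos: [0.5822, 0.0369, 0.202]
tool_rot: [[0.0, 1.0, 0.001], [1.0, -0.0, -0.0], [-0.0, 0.001, -1.0]]
force: [1.1, -0.0, -2.0]
finger_gap: 0.0498
grasp_force: 27.0
```

drive_tool([
  [[0.048, 0.025, -0.017, 0, 0], [0.048, 0.055, -0.037, 0, 0], [0.048, 0.09, -0.06, 0, 0], [0.048, 0.125, -0.084, 0, 0], [0.048, 0.155, -0.104, 0, 0]],
])

```text
clock: 26.48
eef_pos: [0.4769, 0.193, 0.1999]
tool_rot: [[0.0, 1.0, -0.0], [1.0, -0.0, 0.0], [0.0, -0.0, -1.0]]
force: [-0.7, 0.0, -2.5]
finger_gap: 0.0499
grasp_force: 27.0
```

drive_tool([
  [[0.048, 0.035, -0.024, 0, -8], [0.048, 0.07, -0.047, 0, -17], [0.048, 0.105, -0.07, 0, -26], [0.048, 0.135, -0.09, 0, -35], [0.048, 0.156, -0.104, 0, -44]],
])

```text
clock: 27.1
eef_pos: [0.373, 0.349, 0.2]
tool_rot: [[-0.699, 0.715, -0.0], [0.715, 0.699, -0.0], [0.0, -0.0, -1.0]]
force: [0.8, 0.6, -3.1]
finger_gap: 0.0499
grasp_force: 26.9
```

drive_tool([
  [[0.048, 0, 0, 0, -9], [0.048, 0, 0, 0, -18], [0.048, 0, 0, 0, -27], [0.048, 0, 0, 0, -35], [0.048, 0, 0, 0, -40]],
])

```text
clock: 27.72
eef_pos: [0.374, 0.3478, 0.1999]
tool_rot: [[-0.995, 0.101, -0.0], [0.101, 0.995, -0.0], [0.0, -0.0, -1.0]]
force: [0.6, 0.5, -1.7]
finger_gap: 0.0496
grasp_force: 26.8
```

drive_tool([
  [[0.048, 0, 0, 0, 0], [0.048, 0, 0, 0, 0]],
])

```text
clock: 27.98
eef_pos: [0.3743, 0.3479, 0.1999]
tool_rot: [[-0.994, 0.107, -0.0], [0.107, 0.994, -0.0], [0.0, -0.0, -1.0]]
force: [-0.3, -0.6, -2.7]
finger_gap: 0.0497
grasp_force: 26.8
```

```bash
python3 - <<'E'
from h import *
im=cams.get_image("scene");t=cams.get_image("top")
cv2.imwrite("pics/b1.png",np.hstack([cv2.resize(im[100:220,370:510,::-1],(420,360)),cv2.resize(t[220:340,90:230,::-1],(420,360))])[:,:800])
plan((.374,.348,.14,84),(.374,.348,.087,84))
E
```

```text
at 28.075 [0.3743 0.3479 0.1999] yaw 83.9 q1,q6 [ 0.59 -0.87] gap 0.0498 gf 26.84765338897705 F [ 0.2 -0.6 -1.6] T [0.01 0.   0.  ]
(0.374, 0.348, 0.14, 84) 1 call(s) of [ 0.  0. 60.] roll on last -0.1
(0.374, 0.348, 0.087, 84) 1 call(s) of [ 0.  0. 53.] roll on last -0.0
```

View pics/b1.png

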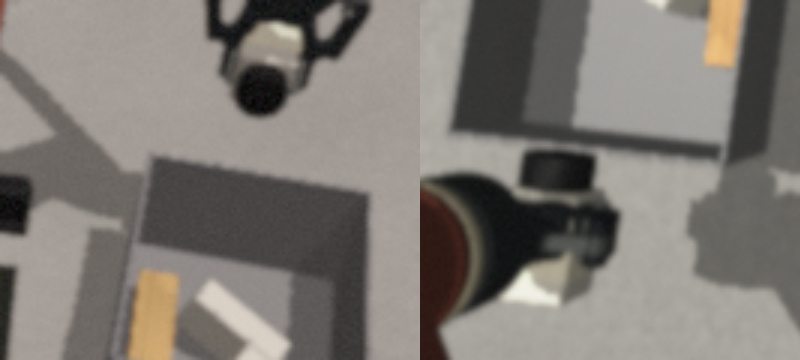

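The scene crop shows the lid at (262,90) facing the bin. The top crop shows the lid end at (558,152) just short of the rim at (590,143), with the jar horizontal in the fingers. I check the overlap numerically.

```bash
python3 - <<'E'
from h import *
print("lid far end if upper edge z=.228:",ray("top",[(136,270.7)],.228),"mid .2057",ray("top",[(136,270.7)],.2057))
print("rim here",ray("top",[(90+(560-420)/3,220+146/3)],.12))
E
```

```text
lid far end if upper edge z=.228: [[0.41403131 0.33739032 0.228     ]] mid .2057 [[0.41201602 0.34662777 0.2057    ]]
rim here [[0.40857001 0.38096613 0.12      ]]
```

drive_tool([
  [[0.048, -0.002, 0, 0.02, 0], [0.048, -0.002, 0, 0.045, 0], [0.048, -0.002, 0, 0.058, 0], [0.048, -0.002, 0, 0.065, 0], [0.048, -0.002, 0, 0.07, 0]],
])

```text
clock: 28.7
eef_pos: [0.375, 0.3477, 0.1325]
tool_rot: [[-0.994, 0.105, -0.004], [0.105, 0.994, -0.001], [0.004, -0.002, -1.0]]
force: [-19.1, -8.8, 26.4]
finger_gap: 0.0497
grasp_force: 30.0
```

drive_tool([
  [[0.048, 0, 0, 0.004, 0], [0.048, 0, 0, 0.008, 0], [0.048, 0, 0, 0.012, 0], [0.048, 0, 0, 0.016, 0]],
])

```text
clock: 29.2
eef_pos: [0.3746, 0.3477, 0.1155]
tool_rot: [[-0.994, 0.105, -0.004], [0.105, 0.994, -0.001], [0.003, -0.001, -1.0]]
force: [-12.8, -5.0, 12.6]
finger_gap: 0.0499
grasp_force: 26.1
```

```bash
python3 - <<'E'
from h import *
plan((.376,.348,.087,84))
E
```

```text
at 29.2 [0.3746 0.3477 0.1155] yaw 84.0 q1,q6 [ 0.59 -0.87] gap 0.0499 gf 26.07848435640335 F [-12.8  -5.   12.6] T [-0.85  1.48 -0.23]
(0.376, 0.348, 0.087, 84) 1 call(s) of [-1.  0. 29.] roll on last -0.0
```

drive_tool([
  [[0.048, 0, 0, 0.004, 0], [0.048, 0, 0, 0.008, 0], [0.048, 0, 0, 0.012, 0], [0.048, 0, 0, 0.016, 0], [0.048, 0, 0, 0.018, 0]],
])

```text
clock: 29.82
eef_pos: [0.3771, 0.3486, 0.0978]
tool_rot: [[-0.994, 0.105, 0.002], [0.105, 0.994, 0.002], [-0.001, 0.002, -1.0]]
force: [-4.6, -2.0, 6.5]
finger_gap: 0.0497
grasp_force: 24.8
```

drive_tool([
  [[0.048, 0, 0, 0.003, 0], [0.048, 0, 0, 0.006, 0], [0.048, 0, 0, 0.009, 0], [0.048, 0, 0, 0.011, 0], [0.048, 0, 0, 0.011, 0]],
])

```text
clock: 30.45
eef_pos: [0.3763, 0.3483, 0.0853]
tool_rot: [[-0.994, 0.105, 0.0], [0.105, 0.994, 0.001], [-0.0, 0.001, -1.0]]
force: [-3.7, 1.9, -1.4]
finger_gap: 0.0497
grasp_force: 26.0
```

```bash
python3 - <<'E'
from h import *
c=cams.get_image("scene");cv2.imwrite("pics/b2.png",cv2.resize(c[70:200,400:520,::-1],None,fx=4,fy=4))
plan()
E
```

```text
at 30.5 [0.3762 0.3481 0.085 ] yaw 84.0 q1,q6 [ 0.59 -0.87] gap 0.0496 gf 26.067193150520325 F [-3.6  0.8 -0.9] T [0.2  0.26 0.06]
```

View pics/b2.png

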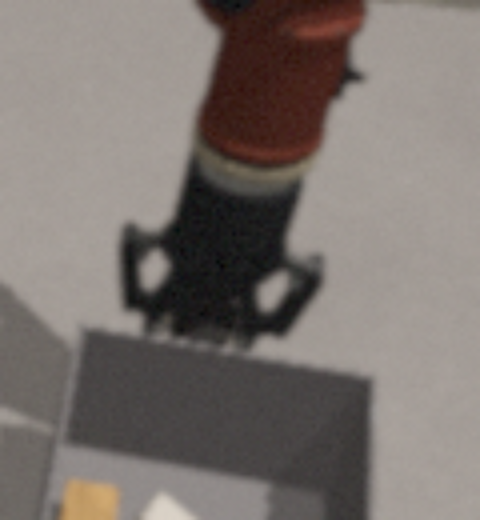

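Only the gripper shows over the front wall, around (210,320); the jar is hidden behind the rim. I nudge towards the wall to straighten the jar further, back off and lift.

drive_tool([
  [[0.048, -0.001, 0, 0, 0], [0.048, -0.002, 0, 0, 0], [0.048, -0.003, 0, 0, 0], [0.048, -0.003, 0, 0, 0]],
])

```text
clock: 31.0
eef_pos: [0.3773, 0.3476, 0.084]
tool_rot: [[-0.994, 0.105, -0.004], [0.105, 0.994, -0.0], [0.004, -0.001, -1.0]]
force: [-10.2, 4.5, 0.3]
finger_gap: 0.0498
grasp_force: 26.1
```

drive_tool([
  [[0.048, 0.01, 0, 0, 0], [0.048, 0.025, 0, 0, 0], [0.048, 0.03, 0, -0.03, 0], [0.048, 0.03, 0, -0.08, 0], [0.048, 0.03, 0, -0.125, 0]],
])

```text
clock: 31.62
eef_pos: [0.3488, 0.3504, 0.2111]
tool_rot: [[-0.994, 0.105, 0.0], [0.105, 0.994, -0.0], [-0.0, -0.0, -1.0]]
force: [0.2, 0.3, -2.8]
finger_gap: 0.0497
grasp_force: 27.4
```

drive_tool([
  [[0.048, 0, 0, 0, 10], [0.048, 0, 0, 0, 20], [0.048, 0, 0, 0, 30], [0.048, 0, 0, 0, 40], [0.048, 0, 0, 0, 50]],
])

```text
clock: 32.25
eef_pos: [0.3489, 0.3504, 0.2095]
tool_rot: [[-0.554, 0.832, 0.0], [0.832, 0.554, -0.0], [-0.0, -0.0, -1.0]]
force: [0.2, -1.3, -2.5]
finger_gap: 0.0494
grasp_force: 27.4
```

drive_tool([
  [[0.048, 0, 0, 0, 10], [0.048, 0, 0, 0, 20], [0.048, 0, 0, 0, 30], [0.048, 0, 0, 0, 34], [0.048, 0, 0, 0, 34]],
])

```text
clock: 32.88
eef_pos: [0.3489, 0.3504, 0.2096]
tool_rot: [[-0.0, 1.0, -0.0], [1.0, 0.0, -0.0], [-0.0, -0.0, -1.0]]
force: [-0.5, 0.0, -2.9]
finger_gap: 0.0497
grasp_force: 27.4
```

```bash
python3 - <<'E'
from h import *
plan((.583,.02,.2,0),(.583,.02,.06,0))
E
```

```text
at 32.875 [0.3489 0.3504 0.2096] yaw 0.0 q1,q6 [0.63 0.63] gap 0.0497 gf 27.390957176685333 F [-0.5  0.  -2.9] T [-0.01 -0.    0.01]
(0.583, 0.02, 0.2, 0) 2 call(s) of [-165.  117.    5.] roll on last 0.0
(0.583, 0.02, 0.06, 0) 1 call(s) of [  0.   0. 140.] roll on last -0.0
```

drive_tool([
  [[0.048, -0.025, 0.018, 0, 0], [0.048, -0.06, 0.043, 0, 0], [0.048, -0.1, 0.071, 0, 0], [0.048, -0.135, 0.096, 0, 0], [0.048, -0.165, 0.117, 0, 0]],
])

```text
clock: 33.5
eef_pos: [0.467, 0.1841, 0.2098]
tool_rot: [[-0.001, 1.0, 0.0], [1.0, 0.001, -0.0], [-0.0, 0.0, -1.0]]
force: [0.2, 0.4, -2.5]
finger_gap: 0.0495
grasp_force: 27.3
```

drive_tool([
  [[0.048, -0.04, 0.028, 0, 0], [0.048, -0.08, 0.057, 0, 0], [0.048, -0.12, 0.085, 0.01, 0], [0.048, -0.15, 0.106, 0.02, 0], [0.048, -0.165, 0.117, 0.03, 0]],
])

```text
clock: 34.12
eef_pos: [0.5839, 0.0189, 0.1792]
tool_rot: [[0.001, 1.0, -0.0], [1.0, -0.001, -0.0], [-0.0, -0.0, -1.0]]
force: [0.2, -0.1, -2.1]
finger_gap: 0.0494
grasp_force: 27.3
```

drive_tool([
  [[0.048, 0, 0, 0.03, 0], [0.048, 0, 0, 0.06, 0], [0.048, 0, 0, 0.08, 0], [0.048, 0, 0, 0.09, 0], [0.048, 0, 0, 0.09, 0]],
])

```text
clock: 34.75
eef_pos: [0.5831, 0.0208, 0.0895]
tool_rot: [[-0.0, 1.0, -0.001], [1.0, 0.0, 0.0], [0.0, -0.001, -1.0]]
force: [0.1, -0.4, -1.8]
finger_gap: 0.0497
grasp_force: 27.3
```

```bash
python3 - <<'E'
from h import *
plan((.583,.02,.05,0))
c=white("scene",(285,175,355,240),90)
print("hull",cv2.approxPolyDP(cv2.convexHull(c),1.5,True)[:,0].tolist())
G=monitor.sense()["eef_pos"]+[0,0,.0057]
# lid-up: jar axis flipped; lean a of the lid towards -y  => z axis (lid->base) lean 180-a towards +y
for a in(0,10,20): print(a,proj("scene",corners(G,.04,180-a)).round(0).tolist())
E
```

```text
at 34.75 [0.5831 0.0208 0.0895] yaw 0.0 q1,q6 [-0.1 -0.1] gap 0.0497 gf 27.291243374347687 F [ 0.1 -0.4 -1.8] T [-0.04  0.    0.02]
(0.583, 0.02, 0.05, 0) 1 call(s) of [-1. -0. 39.] roll on last 0.0
hull [[354, 175], [354, 186], [340, 210], [324, 213], [321, 211], [319, 206], [329, 175]]
0 [[330.0, 197.0], [311.0, 194.0], [330.0, 214.0], [311.0, 212.0]]
10 [[329.0, 195.0], [310.0, 195.0], [333.0, 213.0], [314.0, 213.0]]
20 [[327.0, 194.0], [309.0, 197.0], [336.0, 212.0], [318.0, 214.0]]
```

drive_tool([
  [[0.048, 0, 0, 0.015, 0], [0.048, 0, 0, 0.028, 0], [0.048, 0, 0, 0.035, 0], [0.048, 0, 0, 0.038, 0], [0.048, 0.001, 0, 0.039, 0]],
])

```text
clock: 35.42
eef_pos: [0.5826, 0.0208, 0.0517]
tool_rot: [[-0.0, 1.0, -0.003], [1.0, 0.0, -0.001], [-0.001, -0.003, -1.0]]
force: [-9.2, -3.9, 13.7]
finger_gap: 0.0498
grasp_force: 29.0
```

drive_tool([
  [[0.048, 0.003, 0, 0, 0], [0.048, 0.006, 0, 0, 0], [0.048, 0.009, 0, 0.001, 0], [0.048, 0.012, 0, 0.001, 0], [0.048, 0.012, 0, 0.001, 0]],
])

```text
clock: 36.05
eef_pos: [0.5847, 0.0329, 0.0515]
tool_rot: [[0.0, 1.0, 0.002], [1.0, -0.0, -0.001], [-0.001, 0.002, -1.0]]
force: [-2.8, -3.9, 9.7]
finger_gap: 0.0497
grasp_force: 29.0
```

```bash
python3 - <<'E'
from h import *
plan()
c=white("scene",(300,190,355,240),90)
print("hull",cv2.approxPolyDP(cv2.convexHull(c),1.5,True)[:,0].tolist())
G=monitor.sense()["eef_pos"]+[0,0,.0057]
for a in(0,10,20,30): print(a,proj("scene",corners(G,.04,180-a)).round(0).tolist())
E
```

```text
at 36.05 [0.5847 0.0329 0.0515] yaw -0.0 q1,q6 [-0.08 -0.08] gap 0.0497 gf 28.995445668697357 F [-2.8 -3.9  9.7] T [-0.89  0.55 -0.05]
hull [[337, 192], [344, 205], [342, 221], [325, 222], [322, 216], [334, 192]]
0 [[334.0, 208.0], [315.0, 205.0], [334.0, 224.0], [316.0, 222.0]]
10 [[333.0, 207.0], [314.0, 206.0], [337.0, 224.0], [319.0, 223.0]]
20 [[331.0, 205.0], [314.0, 207.0], [340.0, 222.0], [322.0, 224.0]]
30 [[330.0, 205.0], [313.0, 209.0], [342.0, 221.0], [326.0, 225.0]]
```

drive_tool([
  [[0.048, 0.004, 0, 0.001, 0], [0.048, 0.008, 0, 0.002, 0], [0.048, 0.012, 0, 0.004, 0], [0.048, 0.014, 0, 0.005, 0], [0.048, 0.014, 0, 0.006, 0]],
])

```text
clock: 36.72
eef_pos: [0.5849, 0.048, 0.0476]
tool_rot: [[-0.0, 1.0, 0.002], [1.0, 0.0, 0.0], [0.0, 0.002, -1.0]]
force: [-11.3, -0.2, 28.6]
finger_gap: 0.0499
grasp_force: 33.2
```

drive_tool([
  [[0.048, 0, 0, 0.001, 0], [0.048, 0, 0, 0.001, 0]],
])

```text
clock: 36.98
eef_pos: [0.5849, 0.0485, 0.0474]
tool_rot: [[0.0, 1.0, 0.002], [1.0, -0.0, 0.001], [0.001, 0.002, -1.0]]
force: [-11.0, 2.3, 29.8]
finger_gap: 0.0494
grasp_force: 33.6
```

```bash
python3 - <<'E'
from h import *
plan()
c=white("scene",(300,195,358,240),90)
print("hull",cv2.approxPolyDP(cv2.convexHull(c),1.5,True)[:,0].tolist())
G=monitor.sense()["eef_pos"]+[0,0,.0057]
for a in(-8,0,8,16): print(a,proj("scene",corners(G,.04,180-a)).round(0).tolist())
E
```

```text
at 36.975 [0.5849 0.0485 0.0474] yaw -0.0 q1,q6 [-0.05 -0.05] gap 0.0494 gf 33.5501566529274 F [-11.    2.3  29.8] T [-0.06  2.24 -0.1 ]
hull [[344, 195], [345, 214], [343, 223], [327, 223], [324, 219], [324, 213]]
-8 [[341.0, 211.0], [322.0, 206.0], [337.0, 227.0], [319.0, 222.0]]
0 [[340.0, 210.0], [321.0, 207.0], [339.0, 226.0], [321.0, 224.0]]
8 [[339.0, 209.0], [320.0, 208.0], [342.0, 226.0], [324.0, 225.0]]
16 [[338.0, 208.0], [320.0, 209.0], [344.0, 225.0], [327.0, 226.0]]
```

drive_tool([
  [[0.048, 0, 0, -0.002, 0], [0.0495, 0, 0, -0.003, 0], [0.0505, 0, 0, -0.003, 0], [0.052, 0, 0, -0.003, 0], [0.055, 0, 0, -0.003, 0]],
])

```text
clock: 37.65
eef_pos: [0.5831, 0.0476, 0.0453]
tool_rot: [[0.0, 1.0, -0.001], [1.0, -0.0, 0.0], [0.0, -0.001, -1.0]]
force: [-0.3, 0.8, -0.1]
finger_gap: 0.055
grasp_force: 0.0
```

drive_tool([
  [[0.065, 0, 0, 0, 0], [0.08, 0, 0, 0, 0], [0.08, 0, 0, -0.005, 0], [0.08, 0, 0, -0.04, 0], [0.08, 0, 0, -0.08, 0]],
])

```text
clock: 38.28
eef_pos: [0.5827, 0.0475, 0.1261]
tool_rot: [[0.001, 1.0, -0.002], [1.0, -0.001, 0.0], [0.0, -0.002, -1.0]]
force: [0.4, 0.6, 0.1]
finger_gap: 0.0801
grasp_force: 0.0
```

drive_tool([
  [[0.08, -0.03, 0, -0.04, 0], [0.08, -0.08, 0, -0.06, 0], [0.08, -0.14, 0, -0.06, 0], [0.08, -0.19, 0, -0.06, 0], [0.08, -0.22, 0, -0.06, 0]],
])

```text
clock: 38.9
eef_pos: [0.5831, -0.1751, 0.1864]
tool_rot: [[0.002, 1.0, 0.001], [1.0, -0.002, -0.001], [-0.001, 0.001, -1.0]]
force: [-0.1, 0.6, 0.5]
finger_gap: 0.0799
grasp_force: 0.0
```

```bash
python3 - <<'E'
from h import *
plan()
im=cams.get_image("scene");hsv=cv2.cvtColor(im,cv2.COLOR_RGB2HSV)
c=white("scene",(300,180,365,240),90)
print("hull",cv2.approxPolyDP(cv2.convexHull(c),1.5,True)[:,0].tolist())
for a in(0,5): print(a,proj("scene",corners((.584,.049,.053),.04,180-a)).round(0).tolist())
im=cams.get_image("top");g=cv2.cvtColor(im,cv2.COLOR_RGB2GRAY)
c=blob((g>90).astype(np.uint8),(270,160,330,240)).reshape(-1,2)
print("body top blob",cv2.minAreaRect(ray("top",c,.071)[:,:2].astype(np.float32)))
cv2.imwrite("pics/end.png",im[:,:,::-1])
print("stuff inside bin floor px",[(g[185:240,140:205]>200).sum()])
o=cv2.cvtColor(cv2.imread("pics/top0.png"),cv2.COLOR_BGR2GRAY);d=cv2.absdiff(o,g)
for n,b in dict(spare=(190,110,222,145),tape=(400,108,452,158),stapler=(240,262,310,288),punch=(328,260,388,298),bookend=(238,72,308,130),weight=(340,90,375,125)).items(): print(n,(d[b[1]:b[3],b[0]:b[2]]>40).sum())
E
```

```text
at 38.9 [ 0.5831 -0.1751  0.1864] yaw -0.1 q1,q6 [-0.42 -0.42] gap 0.0799 gf 0.0 F [-0.1  0.6  0.5] T [ 0.03  0.01 -0.  ]
hull [[346, 196], [343, 224], [327, 223], [325, 221], [325, 204]]
0 [[340.0, 209.0], [321.0, 207.0], [340.0, 226.0], [322.0, 223.0]]
5 [[340.0, 209.0], [321.0, 207.0], [341.0, 226.0], [323.0, 224.0]]
body top blob ((0.584080159664154, 0.05877338722348213), (0.055831678211688995, 0.05306681990623474), 0.9487289786338806)
stuff inside bin floor px [np.int64(1183)]
spare 18
tape 1338
stapler 5
punch 914
bookend 147
weight 122
```

```bash
python3 - <<'E'
from h import *
a=cv2.imread("pics/scene0.png");b=cams.get_image("scene")[:,:,::-1]
for n,x in(("before",a),("now",b)):
    h=cv2.cvtColor(np.ascontiguousarray(x),cv2.COLOR_BGR2HSV);m=((h[...,1]>110)&(h[...,2]>60)).astype(np.uint8)
    print(n,"tape",cv2.boundingRect(blob(m,(170,215,230,270))))
g=lambda x:cv2.cvtColor(np.ascontiguousarray(x),cv2.COLOR_BGR2GRAY)
d=cv2.absdiff(g(a),g(b));print("punch",(d[140:170,272:318]>40).sum(),"stapler",(d[150:180,330:384]>40).sum(),"weight",(d[255:285,242:272]>40).sum())
t=cams.get_image("top");v=cv2.cvtColor(t,cv2.COLOR_RGB2HSV);print("batten in bin",cv2.minAreaRect(ray("top",blob(((v[...,1]>90)&(v[...,2]>90)).astype(np.uint8),(130,160,212,262)).reshape(-1,2),.034)[:,:2].astype(np.float32)))
E
```

```text
before tape (179, 223, 40, 38)
now tape (179, 223, 40, 38)
punch 0 stapler 0 weight 0
batten in bin ((0.5349278450012207, 0.2917131185531616), (0.024621838703751564, 0.1356150060892105), 84.96063995361328)
```

Nothing on the bench has moved, both pieces of debris are in the bin, the jar stands on the mat and the arm is clear, so I hand in the job.

```bash
python3 -c "
from rig import ticket
print(ticket.close_job())"
```

```text
the job is handed in; nothing more can be done
None
```

I binned both pieces of debris, laid the jar on its side on the mat and let go, then re-gripped it and stood it lid up on the mat. I handed the job in at about 39 s without any verdict returned; camera checks just before showed the jar upright, both pieces in the bin and no sign that the other things had moved.

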